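# Hang the day stamp back on its carousel

## Robot

A 7-joint arm with a two-finger parallel gripper is mounted at the origin on a cart in front of the work surface, level with it; the furniture and walls round the work are solid. World frame = base frame: x ahead of the robot, y to its left, z up, the work surface at z = 0. Lengths are in mm, angles in rad, forces in N, time in s.
With the tool pointing down it reaches from about 400 to 875 mm from the base axis. Payload 4.4 kg.
Tool frame: the origin (TCP) lies between the finger pads; the fingertips stand ctrl.finger_overhang ahead of it and the grasp point (between the pads) lies 11 mm behind it (ctrl.finger_overhang is the distance from the TCP to the fingertips, in mm); z points along the fingers, y is the direction in which the jaws open and shut (so a half turn about z gives the same grasp; the last joint's range is limited). The gripper opens to 85 mm and grips with 20 to 120 N. Pads are 22 mm wide; open, the fingers measure 114 mm over their backs; the gripper's body (76 mm by 85 mm) begins 54 mm behind the grasp point. The pads swing forward as they close: fully open they stand 13 mm farther back than shut.
Start: joints at [1.068, 0.628, 0.038, 1.517, -0.027, 0.996, -0.02], TCP at [275.005, -588.973, 239.313] pointing down, gripper open.
Joint ranges: [-3.06, 3.06], [-0.37, 2.12], [-1.25, 1.32], [0.18, 2.47], [-1.1, 4.24], [0.23, 1.98], [-2.94, 2.94]. Speed limits (rad/s): [2.57, 2.57, 3.14, 3.14, 3.14, 3.14, 3.14].

## Interface

Orientations are given as [roll, pitch, yaw] about the fixed x, y, z axes, in that order (R = Rz(yaw) Ry(pitch) Rx(roll)).
In Python, from cell import ctrl gives the robot as it stands. The module is installed in compiled form; this text tells all that it offers.
- The arm moves only by the tool step_arm, never from a script. Its argument "deltas" is a list that holds one entry, the list of rows, each a list of 7 numbers: the opening, from 0 (shut) to 1 (fully open), then the shift along the world's x, y, z in mm, then the turn, a rotation vector about the world's x, y, z in rad. In form: [[[grip, tx, ty, tz, rx, ry, rz], ...]]. A call has 1 to 10 rows; each row shifts and turns the commanded pose from where the row before left it; what a row does not reach is not made up. A row lasts 1/12 s, in which the tool goes at most 41.7 mm and 7.16 degrees, less where a joint would pass 70% of its speed; a pose out of reach is approached as far as the arm can. A call is refused whole if a number of a shift passes 41.7 or a number of a turn 0.125, either way. A call with a gripper value outside its range is refused whole. The fingers move at their own pace and stop on an object; the grip force is fixed at half the most. Time passes only in rows, so rows that do not move let the fingers close. It gives the time, the measured TCP pose, the force and the opening at its end, in the units of the state.
- ctrl.read_state(): the state, without advancing time (a new reading comes with each control period).
- ctrl.get_image(name): name is "scene" or "top"; returns (picture, depth): 480x640x3 uint8, red, green, blue; 480x640 float32, mm along the optical axis (not along the pixel's ray), 0 where there is no reading.
- ctrl.camera_info(name): a dict with "intrinsics" (3x3 intrinsics, pixels), "rvec" (rotation vector, rad) and "tvec" (3), from world to camera coordinates, as OpenCV has them. Camera axes: x right, y down, z forward; pixel columns grow to the right and rows downward; lengths in mm; the calibration is good to about 2 mm. A picture is of the moment at which its call begins. camera_info takes no time and is no camera call.
- ctrl.finish_job(): hands the job in, once; it reports no verdict.
The state is a dict: "clock": time; "qpos": joint angles; "qd": joint speeds; "tau": joint torques, N m; "eef_pos": TCP position; "tool_rot": TCP orientation; "force": force on the tool from outside, world axes, zero at the start; "torque": the same for the moment, N m; "width": finger opening in mm.
Only numpy, scipy, OpenCV 4.12 (cv2) and the standard library are available. Lean on these libraries where they do the work, as an engineer would, in place of code of your own. Each camera call takes 0.05 s, during which the arm holds its last target.

## Task

Put the red day stamp back on the stamp carousel: first turn the carousel by its black top grip until the empty hook clicks into place in the middle of the loading gap of the guard rail, then slide the neck of the stamp into that hook until it stops at the root, lower it until its flange sits on the hook, and let go. Work slowly and gently at the hook: feel for the stop and for the seat rather than pressing hard, do not let the stamp drop, and leave the label roll, the timer and the cup where they stand.

Things in the scene. Friction and masses are not known exactly. Their poses are not given: they have to be found in the camera images.
- carousel: Stamp carousel fixed to the table: grey foot 248 across, 13 high, column, and on it a turning aluminium crown with six hooks, five holding stamps fixed to them, one empty. Origin on the turning axis at table height, z up, -x to the loading gap. A 6 thick guard rail, radius 117, its bar 74 above the table, runs round it but for the loading gap, 50 degrees either side of -x.
- crown (a joint): Turn of the crown, rad, growing anticlockwise seen from above, endless. At 0 (or a full turn) the empty hook points along the carousel's -x into the middle of the loading gap. Starts at 0.85 to 2.5. Clicks softly into place at 0 and every 1.047; the click pulls in over the last 0.1 and takes about 0.2 N m to leave. Just outside that (0.15 to 0.4 off a click) it may slip away a little; elsewhere it stays put.
- top_grip (a point): On the turning axis, about mid-height of the crown's black bar grip: 48 long, 14 thick, 36 tall, on a 12 thick stem. The bar's long side is at a right angle to the direction of the empty hook (along the carousel's y at joint 0). This point is fixed to the foot, 194 above the table: the bar's true middle is up to 12 above or below. The other stamps' tops lie 34 below its middle.
- loading_place (a point): On the carousel's -x side, 80 from the axis, 120 above the table: seated, the stamp's axis is here in plan. Fixed to the foot, so it does not show the height of the hook: the crown is clamped at a height that differs each day and is in no reading; the hooks' top face is up to 12 above or below this point.
- hook_root (a point): Where the root of the empty hook's slot lies in plan at joint 0, 74 from the axis; fixed to the foot like the point before. A hook is two level prongs 5 thick, a 13.5 wide slot between them, open outward. The prong tips, 95 to 103 from the axis, turn up 4.2 above the hook's top face: the flange must pass over them, the block's top under the prongs.
- day_stamp: Red loose hand stamp, 60 to 130 g, upright on the table: black block 24 x 40 (long side along its y), 18 high; above it a steel neck 10 across from 18 to 58; a flange 30 across from 58 to 62; a round grip 24 across from 62 to 98, its top. Origin: centre of the underside, z up. Hold it by the upper part of the grip.
- stamp_flange (a point): On the stamp's axis at the flange's lower face, 58 above the stamp's underside. This face comes to rest on the hook's two prongs, behind their turned-up tips, with the neck near or against the root.
- label_roll: Roll of white labels lying flat, 70 x 77, 28 high; origin at the centre of its underside. To be left alone.
- timer: Round white dial timer, 66 across, 38 high; origin at the centre of its underside. To be left alone.
- cup_a: Small white measuring cup, 55 across, 40 high, standing; origin at the centre of its underside. To be left alone.

How it is judged:
By the outcome, as a careful person would: the job done as asked, in the order asked, and still so for the second after the job is handed in, with the robot touching nothing.
It also fails if it takes over 70 s, if anything falls off the work surface, if the arm or the gripper's body presses on something with over 40 N, if the wrist force passes 120 N, or if a joint passes its speed limit or range.

## Working session

There is one attempt and no reset: what is moved stays moved. The work goes in short steps, Python scripts to look and compute and a tool call to move; the robot and the scene stay as the last step left them, time stands still between calls to the robot, and variables do not carry over. Pictures are saved under pics/ and viewed, and the job is handed in when it is done.

Besides the shell and the picture viewer there is one more tool, called after "Emit:" as name(argument=value, ...), one argument or row to a line, values as JSON. step_arm: Moves the arm, as the interface text tells. Its arguments: {"type":"object","properties":{"deltas":{"type":"array"}},"required":["deltas"]}

```bash
mkdir -p pics; ls; cat > h.py <<'E'
import numpy as np, cv2
from cell import ctrl
def save(n,img): cv2.imwrite('pics/'+n+'.png',img[:,:,::-1])
def cam(n):
    c=ctrl.camera_info(n); K=np.array(c['intrinsics'],float); R=cv2.Rodrigues(np.array(c['rvec'],float))[0]; t=np.array(c['tvec'],float).ravel()
    return K,R,t
def ray(n,u,v):
    K,R,t=cam(n); d=R.T@np.linalg.inv(K)@np.array([u,v,1.]); o=-R.T@t
    return o,d
def onz(n,u,v,z):
    o,d=ray(n,u,v); return o+d*(z-o[2])/d[2]
def cloud(n,dep):
    K,R,t=cam(n); v,u=np.mgrid[0:480,0:640]; d=np.stack([u,v,np.ones_like(u)],-1)@np.linalg.inv(K).T
    P=(d*dep[...,None]-t)@R
    P[dep<=0]=np.nan
    return P
def proj(n,p):
    K,R,t=cam(n); q=K@(R@np.array(p,float)+t); return q[:2]/q[2]
E
python3 - <<'E'
from h import *
for n in('scene','top'):
    im,d=ctrl.get_image(n); save(n+'0',im); np.save(n+'0',d); np.save(n+'0i',im)
    K,R,t=cam(n); print(n,K[0],K[1],-R.T@t,R[2])
print(ctrl.read_state(), ctrl.finger_overhang)
E
```

```text
pics
scene [596.56926094   0.         311.40698937] [  0.         596.56926094 236.77509675] [  80.83119613  581.16506821 1063.37600008] [ 0.33725912 -0.54298068 -0.76904374]
top [517.38941132   0.         316.80692644] [  0.         517.38941132 230.58669341] [ 306.14569553  -54.66978219 1069.86798625] [ 0.18074081  0.00399624 -0.98352264]
{'clock': 0.1, 'qpos': array([ 1.06822235,  0.62924173,  0.03843941,  1.51828307, -0.0269807 ,
        0.99628377, -0.01996993]), 'qd': array([-0.00052847, -0.00110345,  0.00034396, -0.00285662, -0.0007131 ,
        0.00191342,  0.0003557 ]), 'tau': array([ 4.35157417e-03, -5.64533758e+01,  1.23143032e+00, -1.93974245e+01,
        1.14532054e-02,  5.38291672e-03,  4.18191621e-05]), 'eef_pos': array([ 274.75553744, -588.47002718,  238.48383066]), 'tool_rot': array([-3.13989484e+00,  2.96830771e-05,  4.36818561e-01]), 'force': array([0.75632596, 0.74336139, 0.63674126]), 'torque': array([-0.01121677, -0.00387264, -0.01570121]), 'width': 85.3388821762534} 8.0
```

View pics/scene0.png

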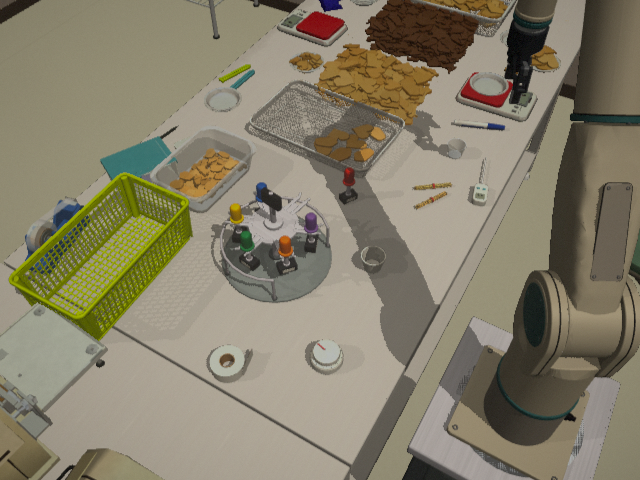

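View pics/top0.png

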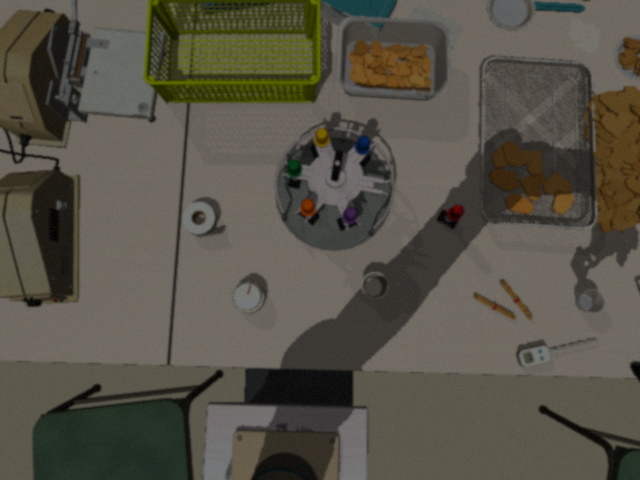

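```bash
python3 - <<'E'
from h import *
a=np.load('top0i.npy')[100:260,260:480]; b=np.load('scene0i.npy')[160:310,200:400]
save('topc',cv2.resize(a,None,fx=3.6,fy=3.6,interpolation=2)); save('scenec',cv2.resize(b,None,fx=4,fy=4,interpolation=2))
E
```

```text
(no output)
```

View pics/topc.png

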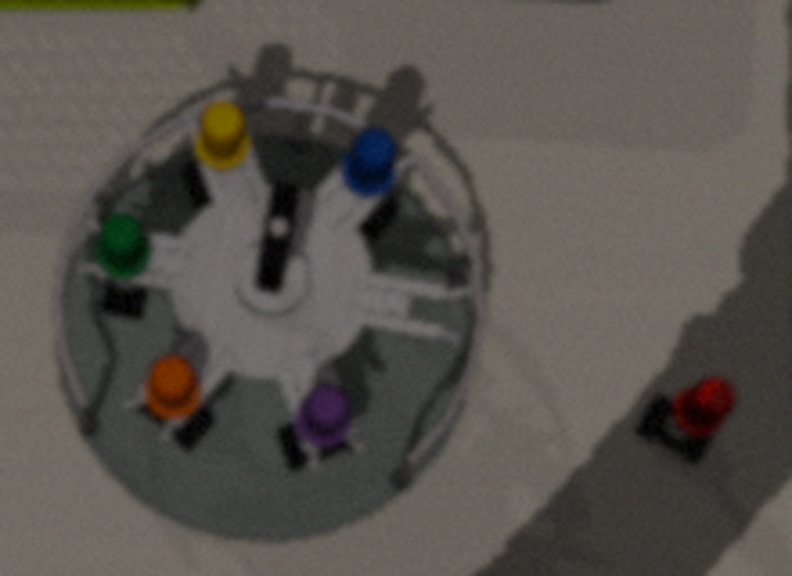

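View pics/scenec.png

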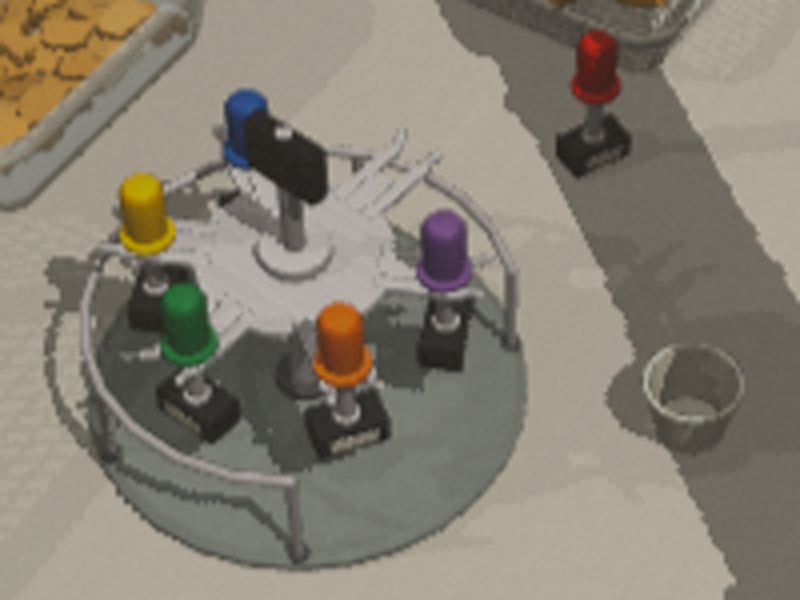

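```bash
python3 - <<'E'
from h import *
for n in('top','scene'):
    im=np.load(n+'0i.npy'); d=np.load(n+'0.npy'); P=cloud(n,d)
    hsv=cv2.cvtColor(im,cv2.COLOR_RGB2HSV)
    H,S,V=hsv[...,0].astype(int),hsv[...,1],hsv[...,2]
    near=(abs(P[...,0]-550)<300)&(abs(P[...,1]+100)<400)
    for c,(lo,hi) in dict(yellow=(20,28),green=(60,85),blue=(105,120),purple=(130,150),orange=(8,16)).items():
        m=(S>140)&(V>40)&(H>=lo)&(H<=hi)&(P[...,2]>100)&near&(P[...,2]<210)
        Q=P[m]
        print(n,c,m.sum(),np.round(np.nanmedian(Q,0),1) if m.sum() else '', np.round(np.nanpercentile(Q[:,2],[2,50,90,98]),1) if m.sum() else '')
    m=(S>150)&((H<6)|(H>174))&near&(P[...,2]>40)&(P[...,2]<130); Q=P[m]
    print(n,'red',m.sum(),np.round(np.nanmedian(Q,0),1),np.round(np.nanpercentile(Q[:,2],[2,50,98]),1))
    top=m&(P[...,2]>93);print(' redtop',top.sum(),np.round(np.nanmean(P[top],0),1))
    # foot disc
    disc=(abs(P[...,2]-13)<4)&near; 
    tbl=near&(abs(P[...,2])<6); print(' table z',np.nanmedian(P[tbl][:,2]))
    # tall dark: bar
    bar=near&(P[...,2]>165)&(P[...,2]<240)&(V<70)&(S<120); Q=P[bar]; print(' bar',bar.sum(),np.round(np.nanmedian(Q,0),1),np.round(np.nanpercentile(Q[:,2],[2,50,90,98]),1))
    t=bar&(P[...,2]>np.nanpercentile(Q[:,2],98)-8); Q=P[t]; c=Q.mean(0); u,s,vt=np.linalg.svd((Q-c)[:,:2],full_matrices=False); print('  bartop',len(Q),c,np.degrees(np.arctan2(vt[0,1],vt[0,0])),np.ptp((Q-c)[:,:2]@vt.T,axis=0))
    # crown plate
    cr=near&(P[...,2]>100)&(P[...,2]<145)&(S<50)&(V>70); Q=P[cr]; print(' crown',cr.sum(),np.histogram(Q[:,2],bins=np.arange(100,146,3)))
E
```

```text
top yellow 207 [654.1 -54.4 150.1] [117.3 150.1 157.1 158.2]
top green 111 [595.7  -3.8 155.2] [118.3 155.2 157.7 158.8]
top blue 165 [ 642.6 -132.4  154. ] [117.6 154.  157.5 158.9]
top purple 66 [ 504.7 -110.2  154.6] [119.9 154.6 157.6 158. ]
top orange 204 [517.8 -32.2 153.4] [117.  153.4 157.4 159. ]
top red 196 [ 529.6 -317.8   91.4] [ 58.4  91.4 100.5]
 redtop 94 [ 532.5 -320.8   97.1]
 table z -0.48490988747053654
 bar 191 [580.7 -82.5 207.4] [180.8 207.4 209.3 210.8]
  bartop 161 [584.96815639 -82.55876492 207.5364721 ] 170.62728730234457 [47.43508089 13.77601779]
 crown 2903 (array([   0,    0,    1,   35,  686, 1563,  388,  117,  104,    9,    0,
          0,    0,    0,    0]), array([100, 103, 106, 109, 112, 115, 118, 121, 124, 127, 130, 133, 136,
       139, 142, 145]))
scene yellow 217 [654.1 -45.  139.8] [116.6 139.8 156.2 158.3]
scene green 82 [594.8   3.2 154.6] [117.7 154.6 157.1 159.6]
scene blue 52 [ 646.  -125.5  154.5] [117.2 154.5 157.6 159.2]
scene purple 0  
scene orange 233 [518.4 -22.5 140.1] [116.  140.1 156.3 157.7]
scene red 130 [ 530.9 -313.    83.8] [57.6 83.8 99.4]
 redtop 40 [ 532.1 -317.1   96.3]
 table z -0.8779287993422861
 bar 284 [579.9 -74.6 196.4] [174.3 196.4 208.  209.5]
  bartop 104 [582.29965316 -76.47656922 206.58812788] 170.00145079294745 [47.53727628 14.23935202]
 crown 2047 (array([  1,   0,   5,  99, 626, 897, 204, 101,  67,  15,   6,   7,   3,
         8,   8]), array([100, 103, 106, 109, 112, 115, 118, 121, 124, 127, 130, 133, 136,
       139, 142, 145]))
```

```bash
python3 - <<'E'
from h import *
from scipy.optimize import least_squares
def circ(Q,r=None):
    c0=[582,-80]
    if r: f=lambda p:np.hypot(Q[:,0]-p[0],Q[:,1]-p[1])-r
    else:
        f=lambda p:np.hypot(Q[:,0]-p[0],Q[:,1]-p[1])-p[2]; c0=c0+[117]
    s=least_squares(f,c0,loss='soft_l1',f_scale=2); return s.x,np.median(abs(s.fun))
for n in('top','scene'):
    im=np.load(n+'0i.npy'); d=np.load(n+'0.npy'); P=cloud(n,d)
    hsv=cv2.cvtColor(im,cv2.COLOR_RGB2HSV); H,S,V=hsv[...,0].astype(int),hsv[...,1],hsv[...,2]
    r=np.hypot(P[...,0]-582,P[...,1]+80)
    m=(P[...,2]>66)&(P[...,2]<82)&(r>105)&(r<130)&(S<60)
    Q=P[m]; c,e=circ(Q); c2,e2=circ(Q,117); print(n,'rail',m.sum(),c,e,c2,e2,np.median(Q[:,2]))
    a=np.sort(np.degrees(np.arctan2(Q[:,1]-c2[1],Q[:,0]-c2[0]))); print(' ang',np.round(a[:8]),np.round(a[-8:]))
    a=np.degrees(np.arctan2(Q[:,1]-c2[1],Q[:,0]-c2[0]))%360; h=np.histogram(a,bins=np.arange(100,281,5)); print(h[0],h[1][0])
    # post: between 25 and 65
    m=(P[...,2]>25)&(P[...,2]<62)&(r>108)&(r<126)&(S<60); Q=P[m]; a=np.degrees(np.arctan2(Q[:,1]-c2[1],Q[:,0]-c2[0]))%360
    h=np.histogram(a,bins=np.arange(0,361,5)); print(' posts',[(int(x),int(k)) for k,x in zip(h[0],h[1]) if k>1])
    # rail via ray on z=74 
    # grips: fit top discs
    C=[]
    for c_,(lo,hi) in dict(yellow=(20,28),green=(60,85),blue=(105,120),purple=(125,155),orange=(8,16)).items():
        m=(S>90)&(V>30)&(H>=lo)&(H<=hi)&(P[...,2]>153)&(P[...,2]<165)&(r<130); Q=P[m]
        if len(Q)<8: continue
        print(' ',c_,len(Q),np.round(Q.mean(0),1)); C.append(Q.mean(0))
    C=np.array(C)
    if len(C)>2: 
        cc,e=circ(C,80); print(' stampcircle r80',cc,e, np.degrees(np.arctan2(C[:,1]-cc[1],C[:,0]-cc[0])))
    m=(abs(P[...,2]-58.)<40)&(r>200)&(r<330)&(S>150)&((H<6)|(H>174))
    # foot outline: disc colour at z=13
    m=(abs(P[...,2]-13)<5)&(r<140); Q=P[m&(r>118)]; 
    rr=r[m]; print(' foot',np.histogram(rr,bins=np.arange(100,141,4))[0])
E
```

```text
top rail 713 [584.76506638 -82.32082252 116.09133582] 1.5106602573315797 [584.06783299 -82.20349813] 1.5645399734079604 75.96308355807028
 ang [-139. -138. -138. -138. -138. -138. -137. -137.] [119. 120. 120. 120. 121. 121. 122. 122.]
[15 13 16 16  6  0  0  0  0  0  0  0  0  0  0  0  0  0  0  0  0  0  0  0
 13 17 14 17 14 14 16 16 15 16 14 15] 100
 posts [(55, 15), (120, 10), (220, 10), (285, 16), (350, 18)]
  yellow 85 [659.1 -54.5 156.1]
  green 97 [597.3  -3.5 155.8]
  blue 94 [ 645.8 -133.2  156.1]
  purple 100 [ 509.2 -110.9  156. ]
  orange 107 [522.6 -32.  156.1]
 stampcircle r80 [584.17851015 -82.59034261] 0.13069788945541916 [  20.5344423    80.58872976  -39.39841069 -159.27386378  140.58914203]
 foot [400 413 396 385 350 163  19   0   0   0]
scene rail 472 [584.27250182 -78.83172219 116.12284965] 1.4550991310492165 [583.78207376 -79.03139626] 1.4345561085522647 75.15259734251453
 ang [-139. -138. -138. -137. -137. -137. -137. -137.] [120. 120. 120. 120. 121. 121. 121. 121.]
[14 13 15 14  9  0  0  0  0  0  0  0  0  0  0  0  0  0  0  0  0  0  0  0
 14  7 11 13  8 11  9  9 11  2  9  3] 100
 posts [(55, 25), (115, 9), (120, 23), (220, 32), (285, 2)]
  yellow 59 [658.8 -50.1 155.8]
  green 61 [596.    1.  155.7]
  blue 35 [ 645.5 -128.7  155.9]
  purple 45 [ 508.2 -104.6  155.7]
  orange 68 [521.4 -27.4 155.7]
 stampcircle r80 [583.65216571 -77.89729947] 0.10223851245943649 [  20.32212735   81.13884123  -39.44170377 -160.48427773  140.95175571]
 foot [219 249 258 263 196 108  12   0   0   0]
```

Emit:
step_arm(
  deltas=[
    [[1, 10, 17, 8, 0, 0, 0.12], [1, 10, 17, 8, 0, 0, 0.12], [1, 10, 17, 8, 0, 0, 0.12], [1, 10, 17, 8, 0, 0, 0.12], [1, 10, 17, 8, 0, 0, 0.12], [1, 10, 17, 8, 0, 0, 0.12], [1, 10, 17, 8, 0, 0, 0.12], [1, 10, 17, 0, 0, 0, 0.12], [1, 10, 17, 0, 0, 0, 0.12], [1, 10, 17, 0, 0, 0, 0.12]],
  ],
)

```text
clock: 0.93
eef_pos: [375.2, -418.0, 295.2]
tool_rot: [-3.141, -0.0, 1.643]
force: [0.2, -0.7, -0.1]
width: 85.0
```

```bash
python3 - <<'E'
from h import *
n='top'
for n in('top','scene'):
    im=np.load(n+'0i.npy'); d=np.load(n+'0.npy'); P=cloud(n,d)
    V=cv2.cvtColor(im,cv2.COLOR_RGB2HSV)[...,2]
    r=np.hypot(P[...,0]-531,P[...,1]+318)
    m=(r<40)&(P[...,2]>10)&(P[...,2]<24)&(V<50)
    uv=np.argwhere(m); Q=P[m]; print(n,m.sum(),Q.mean(0)); print(cv2.minAreaRect(Q[:,:2].astype(np.float32)))
    u,v=proj(n,[531,-318,40]); u,v=int(u),int(v)
    save('st_'+n,cv2.resize(im[v-30:v+30,u-35:u+35],None,fx=8,fy=8,interpolation=2))
E
```

```text
top 162 [ 531.13313363 -317.6667985    17.05553592]
((532.6361083984375, -321.6678771972656), (40.52778625488281, 24.107234954833984), 58.38608932495117)
scene 80 [ 530.99973686 -314.98921199   15.64221666]
((531.7947998046875, -316.66314697265625), (37.65273666381836, 23.593063354492188), 53.87372970581055)
```

Emit:
step_arm(
  deltas=[
    [[1, 10, 17, 0, 0, 0, 0.12], [1, 10, 17, 0, 0, 0, 0.12], [1, 10, 17, 0, 0, 0, 0.12], [1, 10, 17, 0, 0, 0, 0.12], [1, 10, 17, 0, 0, 0, 0.12], [1, 10, 17, 0, 0, 0, 0.12], [1, 10, 17, 0, 0, 0, 0.12], [1, 10, 17, 0, 0, 0, 0.12], [1, 10, 17, 0, 0, 0, 0.12], [1, 10, 17, 0, 0, 0, 0.12]],
  ],
)

```text
clock: 1.77
eef_pos: [475.0, -248.2, 295.0]
tool_rot: [-3.142, -0.001, 2.842]
force: [1.4, -0.5, 0.6]
width: 85.3
```

Emit:
step_arm(
  deltas=[
    [[1, 11, 17, -3, 0, 0, 0.12], [1, 11, 17, -3, 0, 0, 0.014], [1, 11, 17, -3, 0, 0, 0], [1, 11, 17, -3, 0, 0, 0], [1, 11, 17, -3, 0, 0, 0], [1, 11, 17, -3, 0, 0, 0], [1, 11, 17, -3, 0, 0, 0], [1, 11, 17, -3, 0, 0, 0], [1, 11, 16, -3, 0, 0, 0], [1, 10, 15, -3, 0, 0, 0]],
  ],
)

```text
clock: 2.6
eef_pos: [584.3, -80.9, 264.7]
tool_rot: [3.142, -0.001, 2.971]
force: [-0.1, -0.5, 0.5]
width: 85.4
```

```bash
python3 - <<'E'
from h import *
s=ctrl.read_state(); print(s['qpos'],s['eef_pos'],s['tool_rot'])
for n in('scene','top'):
    im,d=ctrl.get_image(n); np.save(n+'1',d); np.save(n+'1i',im)
    u,v=map(int,proj(n,[584,-81,230])); v=max(v,75)
    save(n+'1',cv2.resize(im[v-75:v+75,u-100:u+100],None,fx=4,fy=4,interpolation=2)); print(n,u-100,v-75)
E
```

```text
[ 0.49285742  0.58151055 -0.64769442  1.64760179  0.39242524  1.04690792
  1.12493785] [584.28177958 -80.93028444 264.73951973] [ 3.14150111e+00 -8.37044315e-04  2.97109261e+00]
scene 170 109
top 236 84
```

View pics/scene1.png

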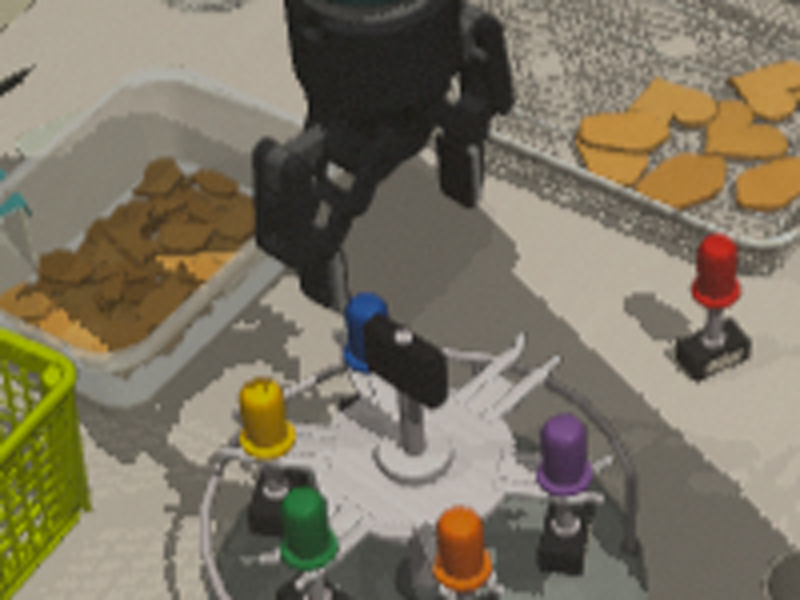

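View pics/top1.png

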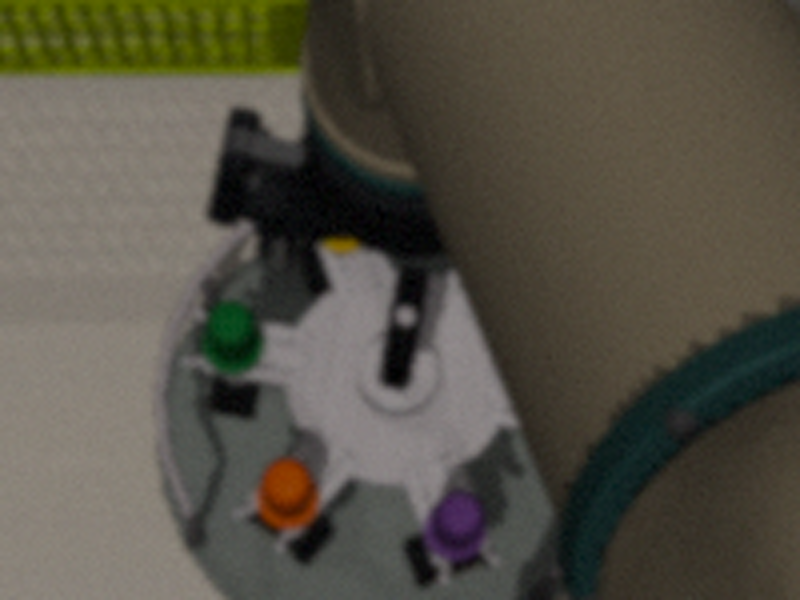

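```bash
python3 - <<'E'
from h import *
a=2.971-np.pi/2; j=np.array([np.cos(a),np.sin(a)]); k=np.array([-j[1],j[0]]); T=np.array([584.3,-80.9])
for n in('scene','top'):
    im=np.load(n+'1i.npy'); d=np.load(n+'1.npy'); P=cloud(n,d)
    for zl,zh in ((240,255),(255,270),(270,290),(290,310)):
        m=(P[...,2]>zl)&(P[...,2]<zh)&(np.hypot(P[...,0]-T[0],P[...,1]-T[1])<90); 
        if m.sum()<5: print(n,zl,'none');continue
        Q=P[m][:,:2]-T; A=Q@j;B=Q@k
        for s in (1,-1):
            w=A*s>20
            if w.sum()>4: print(n,zl,s,w.sum(),'jaw',np.round(np.percentile(A[w],[3,50,97]),1),'side',np.round(np.percentile(B[w],[3,50,97]),1))
E
```

```text
scene 240 none
scene 270 1 66 jaw [44.8 52.3 57.7] side [-5.9  7.8 12.1]
scene 270 -1 85 jaw [-52.4 -42.2 -39.6] side [-9.5  3.8 12. ]
scene 290 1 69 jaw [44.1 52.8 58.5] side [-2.7  8.3 12.9]
scene 290 -1 97 jaw [-53.8 -42.4 -39.3] side [-9.8  4.8 12.4]
top 240 none
top 255 none
top 270 1 36 jaw [46.5 50.7 59.4] side [-1.1  6.7 10.7]
top 290 1 21 jaw [46.5 49.9 60.2] side [ 5.7 10.4 11.6]
```

Emit:
step_arm(
  deltas=[
    [[1, 0, 1.5, -10, 0, 0, 0], [1, 0, 0, -10, 0, 0, 0], [1, 0, 0, -10, 0, 0, 0], [1, 0, 0, -10, 0, 0, 0], [1, 0, 0, -10, 0, 0, 0], [1, 0, 0, -10, 0, 0, 0], [1, 0, 0, -10, 0, 0, 0], [1, 0, 0, -7, 0, 0, 0], [1, 0, 0, -5, 0, 0, 0], [1, 0, 0, 0, 0, 0, 0]],
  ],
)

```text
clock: 3.53
eef_pos: [583.4, -80.5, 182.1]
tool_rot: [-3.142, -0.002, 2.971]
force: [-0.4, -0.4, -0.5]
width: 85.1
```

Emit:
step_arm(
  deltas=[
    [[0.4, 0, 0, 0, 0, 0, 0], [0.4, 0, 0, 0, 0, 0, 0], [0.3, 0, 0, 0, 0, 0, 0], [0.3, 0, 0, 0, 0, 0, 0], [0.25, 0, 0, 0, 0, 0, 0], [0.25, 0, 0, 0, 0, 0, 0]],
  ],
)

```text
clock: 4.03
eef_pos: [584.1, -80.5, 183.6]
tool_rot: [-3.142, 0.0, 2.971]
force: [0.6, -0.1, 0.1]
width: 21.5
```

Emit:
step_arm(
  deltas=[
    [[0.2, 0, 0, 0, 0, 0, 0], [0.18, 0, 0, 0, 0, 0, 0], [0.16, 0, 0, 0, 0, 0, 0], [0.14, 0, 0, 0, 0, 0, 0], [0.12, 0, 0, 0, 0, 0, 0], [0.1, 0, 0, 0, 0, 0, 0]],
  ],
)

```text
clock: 4.53
eef_pos: [584.0, -81.3, 183.6]
tool_rot: [-3.14, 0.0, 2.97]
force: [-0.8, -3.2, 4.8]
width: 13.2
```

Emit:
step_arm(
  deltas=[
    [[0.1, 0, -1, 0, 0, 0, 0], [0.1, 0, 0, 0, 0, 0, 0], [0.1, 0, 0, 0, 0, 0, 0]],
  ],
)

```text
clock: 4.78
eef_pos: [584.0, -81.3, 183.6]
tool_rot: [3.142, -0.0, 2.971]
force: [-2.0, -2.1, 4.8]
width: 13.2
```

Emit:
step_arm(
  deltas=[
    [[0, 0, -1, 0, 0, 0, 0], [0, 0, 0, 0, 0, 0, 0], [0, 0, 0, 0, 0, 0, 0], [0, 0, 0, 0, 0, 0, 0]],
  ],
)

```text
clock: 5.12
eef_pos: [584.0, -81.4, 183.6]
tool_rot: [3.14, -0.0, 2.971]
force: [-1.7, -0.2, 4.9]
width: 13.3
```

Emit:
step_arm(
  deltas=[
    [[0, 0, 0, 0, 0, 0, -0.1], [0, 0, 0, 0, 0, 0, -0.1], [0, 0, 0, 0, 0, 0, -0.1], [0, 0, 0, 0, 0, 0, -0.1], [0, 0, 0, 0, 0, 0, -0.1], [0, 0, 0, 0, 0, 0, -0.1], [0, 0, 0, 0, 0, 0, 0]],
  ],
)

```text
clock: 5.7
eef_pos: [584.4, -80.5, 183.6]
tool_rot: [3.14, -0.001, 2.37]
force: [-1.4, 1.6, 3.8]
width: 13.2
```

```bash
python3 - <<'E'
from h import *
s=ctrl.read_state(); print(s['torque'],s['force'],s['eef_pos'],s['qpos'])
E
```

```text
[0.34861214 0.27153608 0.08330303] [-1.37568195  1.62633801  3.77789025] [584.41994732 -80.47323734 183.57714626] [ 0.3623502   0.63826517 -0.43209998  1.74088184  0.34037432  0.83631857
  0.57390991]
```

Emit:
step_arm(
  deltas=[
    [[0, 0, 0, 0, 0, 0, -0.1], [0, 0, 0, 0, 0, 0, -0.1], [0, 0, 0, 0, 0, 0, -0.1], [0, 0, 0, 0, 0, 0, -0.1], [0, 0, 0, 0, 0, 0, -0.1], [0, 0, 0, 0, 0, 0, -0.1], [0, 0, 0, 0, 0, 0, -0.1], [0, 0, 0, 0, 0, 0, -0.08], [0, 0, 0, 0, 0, 0, -0.08], [0, 0, 0, 0, 0, 0, 0]],
  ],
)

```text
clock: 6.53
eef_pos: [585.8, -80.0, 183.6]
tool_rot: [3.138, -0.003, 1.512]
force: [3.5, 4.4, 3.0]
width: 13.2
```

```bash
python3 - <<'E'
from h import *
s=ctrl.read_state(); print(s['torque'],s['force'],s['tool_rot'])
E
```

```text
[ 0.84375812 -0.5041155  -0.30436589] [3.51179803 4.39018283 2.97814353] [ 3.13829108e+00 -2.88785871e-03  1.51237482e+00]
```

Emit:
step_arm(
  deltas=[
    [[0, 0, 0, 0, 0, 0, -0.04], [0, 0, 0, 0, 0, 0, 0], [0, 0, 0, 0, 0, 0, 0]],
  ],
)

```text
clock: 6.78
eef_pos: [585.8, -80.0, 183.6]
tool_rot: [3.138, -0.003, 1.476]
force: [3.6, 5.1, 1.8]
width: 13.2
```

```bash
python3 - <<'E'
from h import *
s=ctrl.read_state(); print(s['torque'],s['force'],s['tool_rot'])
E
```

```text
[ 0.90429933 -0.52567409 -0.46218289] [3.5703135  5.10368069 1.7709106 ] [ 3.13829726 -0.00345858  1.47554106]
```

Emit:
step_arm(
  deltas=[
    [[0, 0, 0, 0, 0, 0, -0.04], [0, 0, 0, 0, 0, 0, 0], [0, 0, 0, 0, 0, 0, 0]],
  ],
)

```text
clock: 7.03
eef_pos: [585.9, -80.0, 183.6]
tool_rot: [3.138, -0.003, 1.437]
force: [3.1, 4.3, 2.7]
width: 13.5
```

```bash
python3 - <<'E'
from h import *
s=ctrl.read_state(); print(s['torque'],s['force'],s['tool_rot'])
E
```

```text
[ 0.85809922 -0.53701788 -0.07975729] [3.08900796 4.34972633 2.72136283] [ 3.13833321 -0.00340652  1.4366803 ]
```

Emit:
step_arm(
  deltas=[
    [[0, 1, 1.5, 0, 0, 0, -0.007], [0, 1, 1.5, 0, 0, 0, 0], [0, 0, 0, 0, 0, 0, 0]],
  ],
)

```text
clock: 7.28
eef_pos: [586.1, -79.9, 183.6]
tool_rot: [3.141, 0.001, 1.427]
force: [-0.4, 0.2, 6.2]
width: 13.2
```

```bash
python3 - <<'E'
from h import *
s=ctrl.read_state(); print(s['torque'],s['force'],s['tool_rot'],s['eef_pos'])
E
```

```text
[0.09217987 0.04300863 0.0505358 ] [-0.41438471  0.24627372  6.23088796] [3.14148529e+00 6.73772629e-04 1.42668662e+00] [586.08287651 -79.88267484 183.55881706]
```

Emit:
step_arm(
  deltas=[
    [[0.22, 0, 0, 0, 0, 0, 0], [0.3, 0, 0, 0, 0, 0, 0], [0.5, 0, 0, 0, 0, 0, 0], [0.7, 0, 0, 0, 0, 0, 0], [0.7, 0, 0, 0, 0, 0, 0], [0.7, 0, 0, 10, 0, 0, 0], [0.7, 0, 0, 15, 0, 0, 0], [0.7, 0, 0, 20, 0, 0, 0], [0.7, 0, 0, 20, 0, 0, 0], [0.7, 0, 0, 20, 0, 0, 0]],
  ],
)

```text
clock: 8.12
eef_pos: [585.9, -79.5, 269.9]
tool_rot: [3.141, -0.0, 1.424]
force: [0.1, 0.7, -0.3]
width: 60.0
```

Emit:
step_arm(
  deltas=[
    [[0.7, -5.2, -24, 0, 0, 0, 0.114], [0.7, -5.2, -24, 0, 0, 0, 0.114], [0.7, -5.2, -24, 0, 0, 0, 0.114], [0.7, -5.2, -24, 0, 0, 0, 0.114], [0.7, -5.2, -24, 0, 0, 0, 0.114], [0.7, -5.2, -24, 0, 0, 0, 0.114], [0.7, -5.2, -24, -10, 0, 0, 0.114], [0.7, -5.2, -24, -20, 0, 0, 0.114], [0.7, -5.2, -24, -20, 0, 0, 0.114], [0.7, -5.2, -24.8, -20, 0, 0, 0.115]],
  ],
)

```text
clock: 8.95
eef_pos: [533.9, -321.6, 198.7]
tool_rot: [-3.141, 0.001, 2.571]
force: [1.1, 0.2, 0.7]
width: 59.7
```

```bash
python3 - <<'E'
from h import *
s=ctrl.read_state(); print(s['qpos'],s['eef_pos'],s['tool_rot'])
for n in('scene','top'):
    im,d=ctrl.get_image(n); np.save(n+'2',d); np.save(n+'2i',im)
    P=cloud(n,d)
    C=[]
    hsv=cv2.cvtColor(im,cv2.COLOR_RGB2HSV); H,S,V=hsv[...,0].astype(int),hsv[...,1],hsv[...,2]
    r=np.hypot(P[...,0]-584,P[...,1]+80)
    for c_,(lo,hi) in dict(yellow=(20,28),green=(60,85),blue=(105,120),purple=(125,155),orange=(8,16)).items():
        m=(S>90)&(V>30)&(H>=lo)&(H<=hi)&(P[...,2]>153)&(P[...,2]<165)&(r<130); Q=P[m]
        if len(Q)>=20: C.append(Q.mean(0))
    C=np.array(C)[:,:2]
    from scipy.optimize import least_squares
    f=lambda p:np.hypot(C[:,0]-p[0],C[:,1]-p[1])-80
    c=least_squares(f,[584,-80]).x; print(n,c,np.degrees(np.arctan2(*(C-c).T[::-1]))%60)
    b=(P[...,2]>203)&(P[...,2]<215)&(r<30)&(V<70); Q=P[b][:,:2]; print(cv2.minAreaRect(Q.astype(np.float32)))
    u,v=map(int,proj(n,[584,-140,150])); 
    save(n+'2',cv2.resize(im[v-75:v+75,u-100:u+100],None,fx=4,fy=4,interpolation=2)); print(n,u-100,v-75)
E
```

```text
[ 0.7641376   0.66554868 -0.44338347  1.63199166  0.34004187  0.91994484
  1.19570167] [ 533.89363871 -321.59539865  198.65846552] [-3.14137198e+00  1.46459409e-03  2.57063261e+00]
scene [582.99499001 -77.55160855] [52.24544687 51.65348086 52.08451499 51.84076958 50.63082459]
((582.970947265625, -78.15834045410156), (45.395965576171875, 13.006370544433594), 82.90277099609375)
scene 188 119
top [584.00182273 -82.596768  ] [52.29362531 51.57753041 51.74710848 52.05479731 51.63665903]
((584.684326171875, -82.99353790283203), (46.572418212890625, 14.171119689941406), 82.77555084228516)
top 266 98
```

View pics/scene2.png

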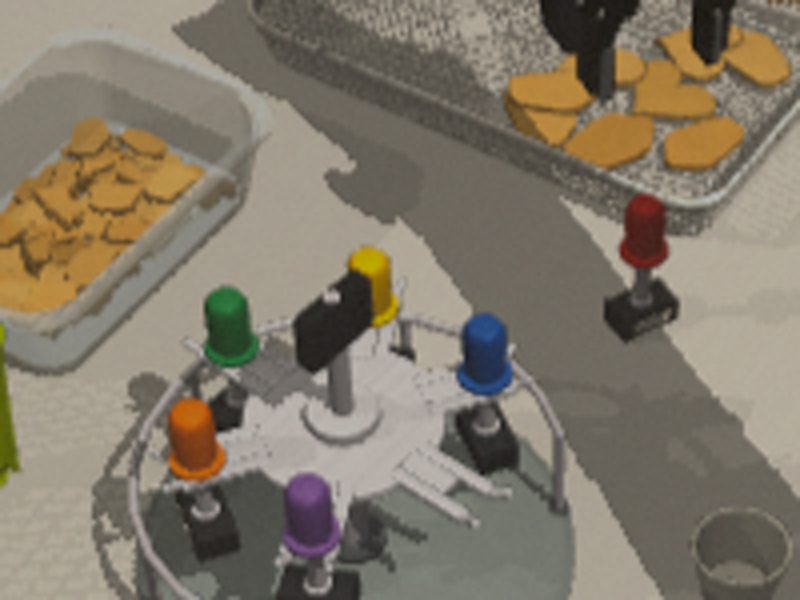

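View pics/top2.png

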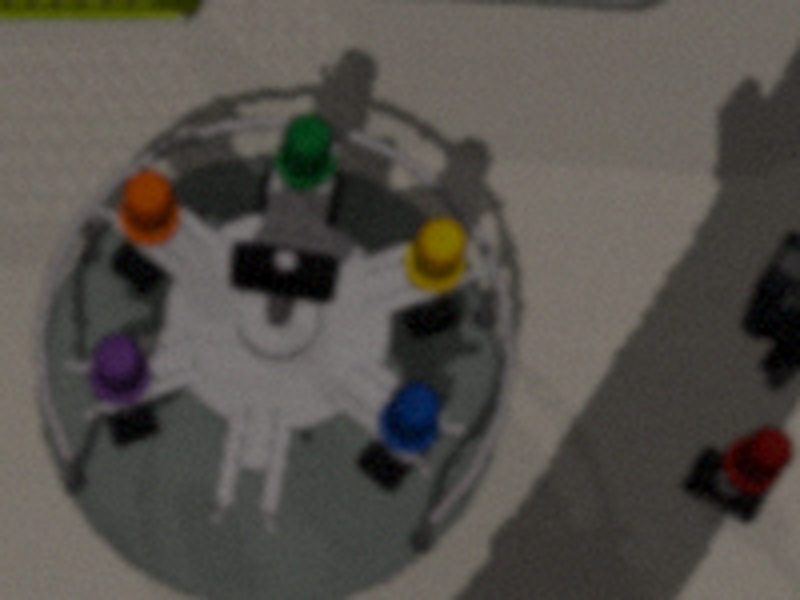

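Emit:
step_arm(
  deltas=[
    [[0.7, 0, 1, -15, 0, 0, 0], [0.7, 0, 0, -15, 0, 0, 0], [0.7, 0, 0, -15, 0, 0, 0], [0.7, 0, 0, -15, 0, 0, 0], [0.7, 0, 0, -15, 0, 0, 0], [0.7, 0, 0, -15, 0, 0, 0], [0.7, 0, 0, -12, 0, 0, 0], [0.7, 0, 0, -10, 0, 0, 0], [0.7, 0, 0, -8, 0, 0, 0], [0.7, 0, 0, 0, 0, 0, 0]],
  ],
)

```text
clock: 9.88
eef_pos: [533.3, -318.8, 77.0]
tool_rot: [-3.141, -0.002, 2.565]
force: [-0.1, 0.0, 0.4]
width: 59.7
```

```bash
python3 - <<'E'
from h import *
for n in('scene',):
    im,d=ctrl.get_image(n)
    u,v=map(int,proj(n,[534,-320,80])); 
    save(n+'3',cv2.resize(im[v-45:v+45,u-60:u+60],None,fx=6,fy=6,interpolation=2)); print(n,u-60,v-45)
E
```

```text
scene 288 129
```

View pics/scene3.png

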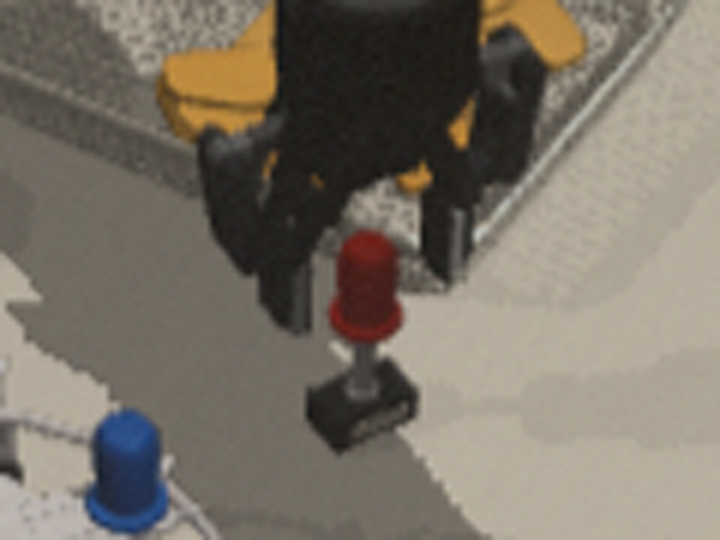

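Emit:
step_arm(
  deltas=[
    [[0.45, 0, 0, 0, 0, 0, 0], [0.4, 0, 0, 0, 0, 0, 0], [0.38, 0, 0, 0, 0, 0, 0], [0.36, 0, 0, 0, 0, 0, 0], [0.34, 0, 0, 0, 0, 0, 0], [0.32, 0, 0, 0, 0, 0, 0]],
  ],
)

```text
clock: 10.43
eef_pos: [534.1, -319.5, 78.6]
tool_rot: [-3.141, 0.0, 2.565]
force: [0.1, -0.6, 0.5]
width: 27.3
```

Emit:
step_arm(
  deltas=[
    [[0.3, 0, 0, 0, 0, 0, 0], [0.28, 0, 0, 0, 0, 0, 0], [0.26, 0, 0, 0, 0, 0, 0], [0.24, 0, 0, 0, 0, 0, 0], [0.2, 0, 0, 0, 0, 0, 0], [0.1, 0, 0, 0, 0, 0, 0], [0, 0, 0, 0, 0, 0, 0], [0, 0, 0, 0, 0, 0, 0], [0, 0, 0, 0, 0, 0, 0]],
  ],
)

```text
clock: 11.18
eef_pos: [533.8, -319.8, 78.5]
tool_rot: [-3.141, 0.0, 2.564]
force: [-2.3, -3.6, 4.9]
width: 22.5
```

```bash
python3 - <<'E'
from h import *
s=ctrl.read_state(); print(s['torque'],s['force'],s['tool_rot'],s['eef_pos'])
for n in('scene',):
    im,d=ctrl.get_image(n)
    u,v=map(int,proj(n,[534,-320,80])); 
    save(n+'4',cv2.resize(im[v-45:v+45,u-60:u+60],None,fx=6,fy=6,interpolation=2)); print(n,u-60,v-45)
E
```

```text
[-0.67332536  0.57735908  0.03934597] [-2.25435083 -3.60369661  4.8859911 ] [-3.14085946e+00  2.66736713e-04  2.56446324e+00] [ 533.84573938 -319.84352741   78.52538142]
scene 288 129
```

View pics/scene4.png

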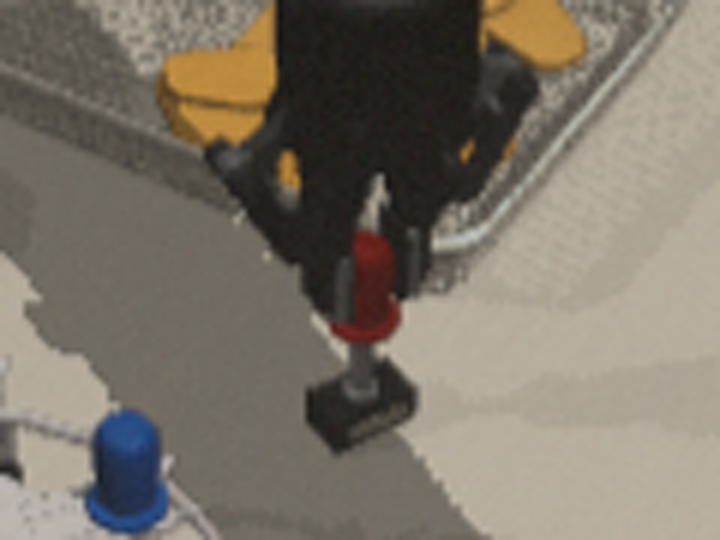

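Emit:
step_arm(
  deltas=[
    [[0, 0, 0, 2, 0, 0, 0], [0, 0, 0, 3, 0, 0, 0], [0, 0, 0, 10, 0, 0, 0], [0, 0, 0, 15, 0, 0, 0], [0, 0, 0, 20, 0, 0, 0], [0, 0, 0, 20, 0, 0, 0], [0, 0, 0, 10, 0, 0, 0], [0, 0, 0, 0, 0, 0, 0], [0, 0, 0, 0, 0, 0, 0]],
  ],
)

```text
clock: 11.98
eef_pos: [534.2, -319.1, 158.6]
tool_rot: [3.141, 0.001, 2.565]
force: [-1.1, -0.4, -1.4]
width: 22.4
```

```bash
python3 - <<'E'
from h import *
s=ctrl.read_state(); print(s['torque'],s['force'],s['tool_rot'],s['eef_pos'])
for n in('scene','top'):
    im,d=ctrl.get_image(n); np.save(n+'5',d); np.save(n+'5i',im)
    u,v=map(int,proj(n,[534,-320,140])); 
    save(n+'5',cv2.resize(im[v-45:v+45,u-60:u+60],None,fx=6,fy=6,interpolation=2)); print(n,u-60,v-45)
E
```

```text
[ 0.02107592  0.03299363 -0.06939224] [-1.10294537 -0.39112238 -1.39455795] [3.14128252e+00 6.81241288e-04 2.56497756e+00] [ 534.19413098 -319.05842206  158.57325225]
scene 289 110
top 403 158
```

View pics/scene5.png

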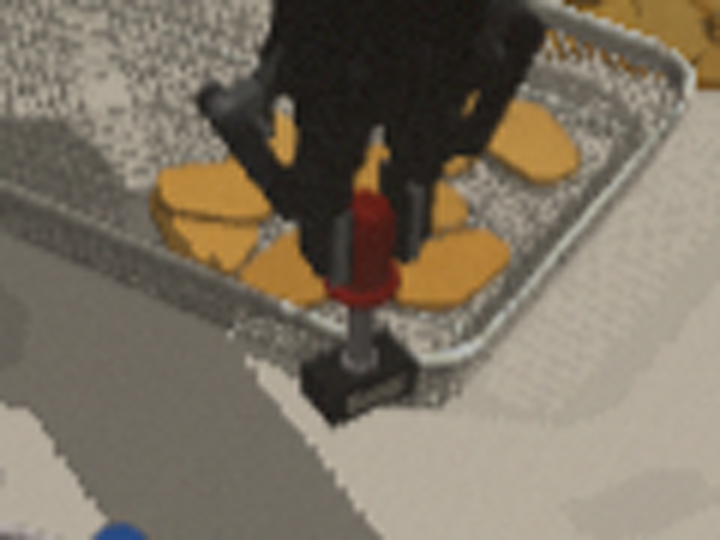

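View pics/top5.png

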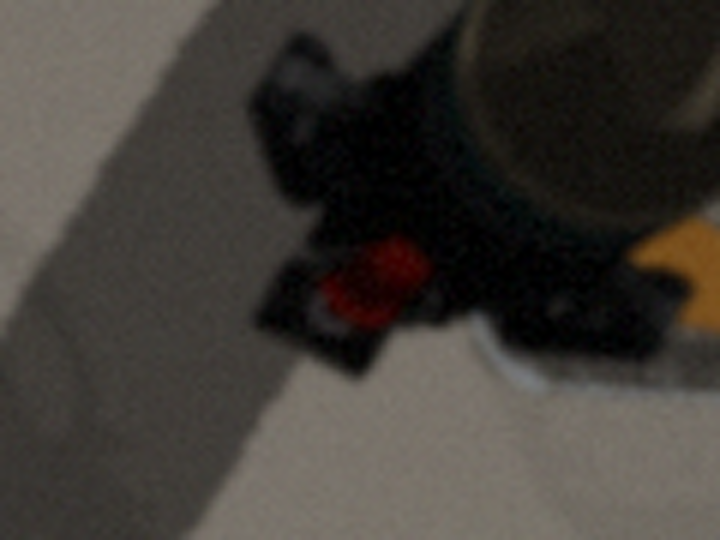

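Emit:
step_arm(
  deltas=[
    [[0, -10, 4, 0, 0, 0, 0.04], [0, -10, 5, 0, 0, 0, 0.05], [0, -10, 8, 0, 0, 0, 0.05], [0, -10, 8, 0, 0, 0, 0.05], [0, -10, 8, 0, 0, 0, 0.05], [0, -10, 8, 0, 0, 0, 0.05], [0, -10, 10, 0, 0, 0, 0.05], [0, -10, 10, -1, 0, 0, 0.05], [0, -10, 10, -1, 0, 0, 0.045], [0, -7, 10, -1, 0, 0, 0]],
  ],
)

```text
clock: 12.92
eef_pos: [435.1, -237.5, 154.1]
tool_rot: [3.14, -0.003, 3.001]
force: [-1.0, -0.6, -1.1]
width: 22.0
```

Emit:
step_arm(
  deltas=[
    [[0, 0, 12, 0, 0, 0, 0], [0, 0, 14, 0, 0, 0, 0], [0, 0, 16, 0, 0, 0, 0], [0, 0, 18, 0, 0, 0, 0], [0, 0, 18, 0, 0, 0, 0], [0, 0, 18, 0, 0, 0, 0], [0, 0, 18, 0, 0, 0, 0], [0, 0, 18, 0, 0, 0, 0], [0, 0, 16, 0, 0, 0, 0], [0, 0, 12, 0, 0, 0, 0]],
  ],
)

```text
clock: 13.75
eef_pos: [437.2, -76.0, 154.9]
tool_rot: [3.14, -0.001, 3.002]
force: [0.5, 0.6, -1.4]
width: 22.3
```

Emit:
step_arm(
  deltas=[
    [[0, 0, 8, 0, 0, 0, 0], [0, 0, 6, 0, 0, 0, 0], [0, 0, 3, 0, 0, 0, 0], [0, 0, 0, 0, 0, 0, 0], [0, 0, 0, 0, 0, 0, 0], [0, 0, 0, 0, 0, 0, 0]],
  ],
)

```text
clock: 14.25
eef_pos: [437.0, -62.0, 155.2]
tool_rot: [-3.141, -0.0, 2.999]
force: [0.1, 1.0, -1.3]
width: 22.4
```

```bash
python3 - <<'E'
from h import *
for i in range(1):
    s=ctrl.read_state(); print(s['torque'],s['force'],s['tool_rot'],s['eef_pos'],s['qpos'])
for n in('scene','top'):
    im,d=ctrl.get_image(n); np.save(n+'6',d); np.save(n+'6i',im)
    u,v=map(int,proj(n,[480,-70,120])); 
    save(n+'6',cv2.resize(im[v-60:v+60,u-80:u+80],None,fx=5,fy=5,interpolation=2)); print(n,u-80,v-60)
s=ctrl.read_state(); print(s['force'],s['tool_rot'],s['eef_pos'])
E
```

```text
[0.03342374 0.0614743  0.01342099] [ 0.1120285   0.96747736 -1.32993425] [-3.14120233e+00 -1.79548389e-04  2.99854596e+00] [436.96042701 -62.03083217 155.22900781] [ 0.44389516  0.51989096 -0.51659752  2.15351654  0.46720329  0.57707216
  1.01357964]
scene 233 184
top 247 171
[ 0.02588738  0.22854451 -1.77685345] [-3.14133383e+00 -9.46104533e-05  2.99842803e+00] [436.96592623 -61.9803255  155.26613924]
```

View pics/scene6.png

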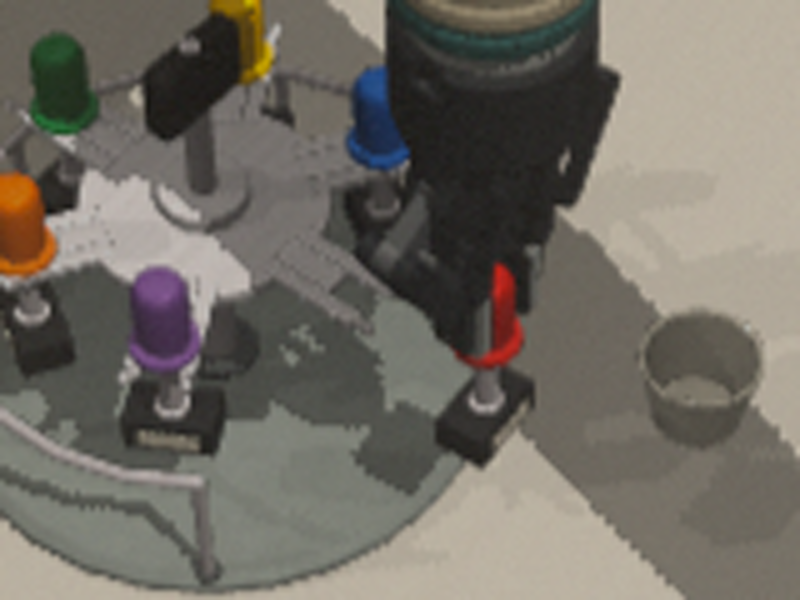

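View pics/top6.png

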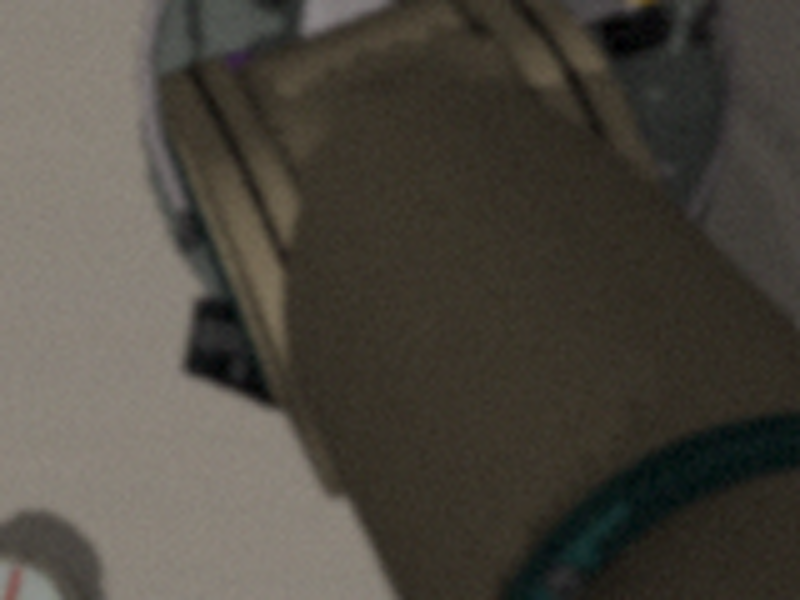

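```bash
python3 - <<'E'
from h import *
n='scene'; im=np.load('scene6i.npy'); d=np.load('scene6.npy'); P=cloud(n,d)
hsv=cv2.cvtColor(im,cv2.COLOR_RGB2HSV); H,S,V=hsv[...,0].astype(int),hsv[...,1],hsv[...,2]
r=np.hypot(P[...,0]-435,P[...,1]+58)
# neck
m=(r<30)&(P[...,2]>99)&(P[...,2]<128)&(S<70)&(V>60)
uv=np.argwhere(m)
o=ray(n,330,261)[0]; 
print('neck',m.sum(),P[m].mean(0) if m.sum() else '',uv.min(0),uv.max(0))
hd=np.array([.5276,-.85]);
Q=P[m].mean(0); v=Q[:2]-o[:2]; v/=np.linalg.norm(v); print('axis est',Q[:2]+v*4)
m=(r<30)&(S>150)&((H<6)|(H>174)); Q=P[m]; print('red',m.sum(),np.percentile(Q,[2,50,98],axis=0))
m=(r<40)&(P[...,2]>88)&(P[...,2]<98)&(V<60); Q=P[m][:,:2]; print('blocktop',m.sum(),cv2.minAreaRect(Q.astype(np.float32)),Q.mean(0))
# hook prongs
c=np.array([583.,-77.6]); g=np.array([np.cos(np.radians(171.9)),np.sin(np.radians(171.9))]); t=np.array([-g[1],g[0]])
A=(P[...,:2]-c)@g; B=(P[...,:2]-c)@t
for src in ('scene2','scene6','top2'):
    n2=src[:-1]; P=cloud(n2,np.load(src+'.npy'))
    for c in ([583.,-77.6],[584,-82.6]):
        c=np.array(c); A=(P[...,:2]-c)@g; B=(P[...,:2]-c)@t
        m=(A>78)&(A<100)&(abs(B)<22)&(P[...,2]>106)&(P[...,2]<127)
        b=B[m]; print(src,c,m.sum(),'neg',np.round(np.percentile(b[b<0],[5,50,95]),1),'pos',np.round(np.percentile(b[b>0],[5,50,95]),1),'z',np.percentile(P[m][:,2],[10,50,90]))
E
```

```text
neck 30 [435.62813856 -58.53994845 108.58181468] [257 327] [265 332]
axis est [437.5682247  -62.03795728]
red 97 [[423.01759226 -68.64736555 134.18412032]
 [428.27655726 -57.54794324 154.04231898]
 [435.57240789 -44.83226655 190.63132934]]
blocktop 122 ((437.15716552734375, -58.64765167236328), (38.53310775756836, 24.0239315032959), 85.36595916748047) [435.23086274 -54.72679661]
scene2 [583.  -77.6] 64 neg [-12.8 -10.8  -5.4] pos [ 8.6 12.  16.2] z [112.19412999 116.37739616 119.69719992]
scene2 [584.  -82.6] 68 neg [-17.6 -14.7 -10.3] pos [ 3.1  6.2 11.3] z [112.36759019 115.87849782 118.81918353]
scene6 [583.  -77.6] 48 neg [-12.8 -10.6  -5.6] pos [ 8.  11.1 12.1] z [112.21866013 115.43122392 117.72816967]
scene6 [584.  -82.6] 53 neg [-17.6 -14.9 -10.4] pos [3.2 6.1 7.2] z [112.17692404 115.42798818 117.51095757]
top2 [583.  -77.6] 81 neg [-10.   -6.8  -3.1] pos [11.7 15.4 18.8] z [114.81245156 117.3453019  120.36052424]
top2 [584.  -82.6] 85 neg [-14.7 -11.4  -7.9] pos [ 6.9 10.4 13.9] z [114.5596408  117.06109219 120.10810624]
```

Emit:
step_arm(
  deltas=[
    [[0, 2, 1.5, 0, 0, 0, 0], [0, 5, -0.9, 0, 0, 0, 0], [0, 5, -0.7, 0, 0, 0, 0], [0, 5, -0.7, 0, 0, 0, 0], [0, 5, -0.7, 0, 0, 0, 0], [0, 5, -0.7, 0, 0, 0, 0], [0, 5, -0.7, 0, 0, 0, 0], [0, 4, -0.6, 0, 0, 0, 0], [0, 3, -0.5, 0, 0, 0, 0], [0, 0, 0, 0, 0, 0, 0]],
  ],
)

```text
clock: 15.18
eef_pos: [476.8, -65.3, 155.3]
tool_rot: [3.141, 0.001, 3.0]
force: [0.3, 0.3, -1.6]
width: 22.4
```

```bash
python3 - <<'E'
from h import *
g=np.array([np.cos(np.radians(171.9)),np.sin(np.radians(171.9))]); t=np.array([-g[1],g[0]])
s=ctrl.read_state(); e=s['eef_pos'][:2]-[585.65,-81.65]; print(s['torque'],s['force'],s['tool_rot'],s['eef_pos'],'r',e@g,'t',e@t)
for n in('scene',):
    im,d=ctrl.get_image(n); np.save(n+'7',d); np.save(n+'7i',im)
    u,v=map(int,proj(n,[500,-70,120])); 
    save(n+'7',cv2.resize(im[v-40:v+40,u-50:u+50],None,fx=8,fy=8,interpolation=2)); print(n,u-50,v-40)
E
```

```text
[0.02991298 0.00664009 0.0122925 ] [ 0.25600453  0.34697809 -1.60664406] [3.14131323e+00 5.94922849e-04 2.99962328e+00] [476.79355779 -65.32602913 155.28643483] r 110.07052068788823 t -0.823110533084324
scene 255 200
```

View pics/scene7.png

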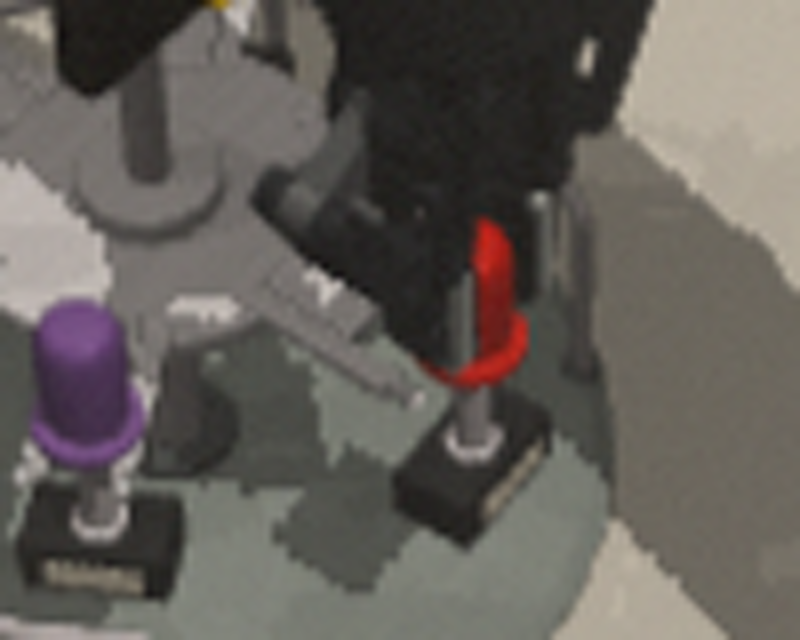

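Emit:
step_arm(
  deltas=[
    [[0, 2, -1, 0, 0, 0, 0], [0, 2, -0.3, 0, 0, 0, 0], [0, 2, -0.3, 0, 0, 0, 0], [0, 2, -0.3, 0, 0, 0, 0], [0, 2, -0.3, 0, 0, 0, 0], [0, 2, -0.3, 0, 0, 0, 0], [0, 0, 0, 0, 0, 0, 0]],
  ],
)

```text
clock: 15.82
eef_pos: [488.6, -67.8, 155.4]
tool_rot: [3.141, 0.001, 3.0]
force: [0.2, 0.7, -0.6]
width: 22.3
```

Emit:
step_arm(
  deltas=[
    [[0, 2, -0.3, 0, 0, 0, 0], [0, 2, -0.3, 0, 0, 0, 0], [0, 2, -0.3, 0, 0, 0, 0], [0, 0, 0, 0, 0, 0, 0]],
  ],
)

```text
clock: 16.15
eef_pos: [494.6, -68.7, 155.4]
tool_rot: [3.141, 0.001, 3.0]
force: [-0.6, -0.1, 0.0]
width: 22.6
```

Emit:
step_arm(
  deltas=[
    [[0, 1.5, -0.2, 0, 0, 0, 0], [0, 1.5, -0.2, 0, 0, 0, 0], [0, 1, -0.1, 0, 0, 0, 0], [0, 0, 0, 0, 0, 0, 0]],
  ],
)

```text
clock: 16.48
eef_pos: [498.3, -69.2, 155.3]
tool_rot: [3.141, 0.0, 3.0]
force: [0.0, -0.6, -1.3]
width: 22.6
```

```bash
cat > st.py <<'E'
from h import *
g=np.array([np.cos(np.radians(171.9)),np.sin(np.radians(171.9))]); t=np.array([-g[1],g[0]])
s=ctrl.read_state(); e=s['eef_pos'][:2]-[585.65,-81.65]; f=s['force']
print(s['torque'],f,s['tool_rot'],s['eef_pos'],'r %.2f t %.2f fr %.2f ft %.2f'%(e@g,e@t,f[:2]@g,f[:2]@t))
E
python3 st.py;python3 - <<'E'
from h import *
for n in('scene',):
    im,d=ctrl.get_image(n); np.save(n+'8',d); np.save(n+'8i',im)
    u,v=map(int,proj(n,[500,-70,120])); 
    save(n+'8',cv2.resize(im[v-40:v+40,u-50:u+50],None,fx=8,fy=8,interpolation=2)); print(n,u-50,v-40)
E
```

```text
[-0.00468576  0.04599451  0.00477171] [ 0.02709397 -0.61270629 -1.27101454] [3.14146448e+00 2.96217686e-04 2.99977685e+00] [498.32061043 -69.16218806 155.33402014] r 88.22 t -0.06 fr -0.11 ft 0.60
scene 255 200
```

View pics/scene8.png

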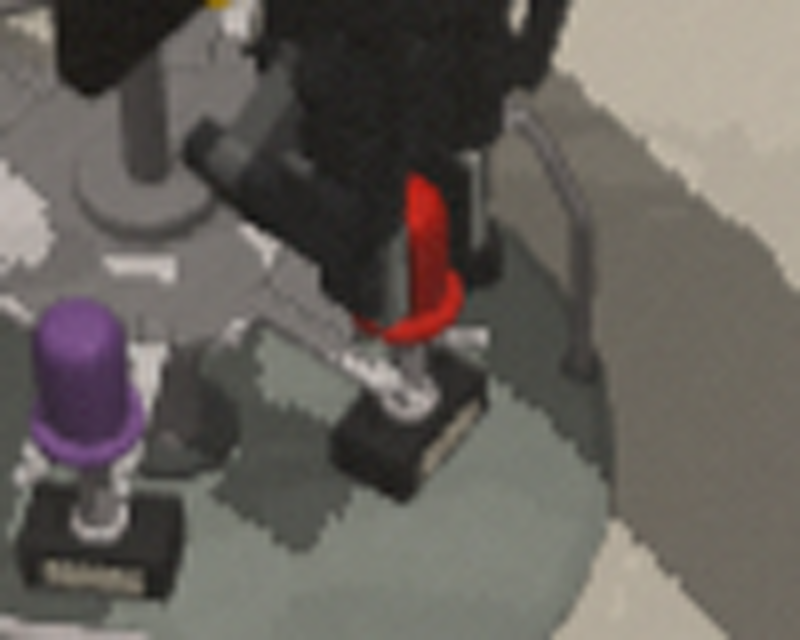

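Emit:
step_arm(
  deltas=[
    [[0, 1, -0.15, 0, 0, 0, 0], [0, 1, -0.15, 0, 0, 0, 0], [0, 1, -0.1, 0, 0, 0, 0], [0, 1, -0.1, 0, 0, 0, 0], [0, 1, -0.15, 0, 0, 0, 0], [0, 0, 0, 0, 0, 0, 0]],
  ],
)

```text
clock: 17.03
eef_pos: [503.3, -69.8, 155.3]
tool_rot: [3.141, 0.0, 3.0]
force: [0.5, 0.7, -1.7]
width: 22.2
```

Emit:
step_arm(
  deltas=[
    [[0, 0.5, -0.1, 0, 0, 0, 0], [0, 0.5, -0.1, 0, 0, 0, 0], [0, 0.5, -0.1, 0, 0, 0, 0], [0, 0, 0, 0, 0, 0, 0]],
  ],
)

```text
clock: 17.37
eef_pos: [504.6, -70.1, 155.3]
tool_rot: [3.142, 0.0, 3.0]
force: [0.3, -0.2, -1.0]
width: 22.5
```

Emit:
step_arm(
  deltas=[
    [[0, 0.5, -0.1, 0, 0, 0, 0], [0, 0.5, -0.1, 0, 0, 0, 0], [0, 0, 0, 0, 0, 0, 0]],
  ],
)

```text
clock: 17.62
eef_pos: [505.6, -70.4, 155.3]
tool_rot: [3.142, 0.0, 3.0]
force: [-0.2, -0.6, -1.3]
width: 22.3
```

```bash
python3 st.py
```

```text
[-0.00929007 -0.01353051  0.00560399] [-0.17797255 -0.6010308  -1.33769152] [3.14158786e+00 1.38159998e-04 2.99967667e+00] [505.64316946 -70.37525736 155.33710174] r 80.80 t 0.11 fr 0.09 ft 0.62
```

Emit:
step_arm(
  deltas=[
    [[0, 0.5, -0.1, 0, 0, 0, 0], [0, 0.5, -0.1, 0, 0, 0, 0], [0, 0, 0, 0, 0, 0, 0]],
  ],
)

```text
clock: 17.87
eef_pos: [506.2, -70.5, 155.2]
tool_rot: [-3.142, -0.001, 3.0]
force: [-0.7, 1.1, -1.3]
width: 22.2
```

Emit:
step_arm(
  deltas=[
    [[0, 0.5, -0.1, 0, 0, 0, 0], [0, 0.5, -0.1, 0, 0, 0, 0], [0, 0, 0, 0, 0, 0, 0]],
  ],
)

```text
clock: 18.12
eef_pos: [506.7, -70.6, 155.2]
tool_rot: [-3.141, -0.002, 3.0]
force: [-2.7, 1.5, 1.5]
width: 21.8
```

```bash
python3 st.py
```

```text
[ 0.25389966  0.75355254 -0.03295496] [-2.68954172  1.45140536  1.45896666] [-3.14136703e+00 -1.82949488e-03  2.99984926e+00] [506.65850221 -70.56067495 155.16989853] r 79.77 t 0.15 fr 2.87 ft -1.06
```

Emit:
step_arm(
  deltas=[
    [[0, -0.7, 0, 0, 0, 0, 0], [0, 0, 0, -1.5, 0, 0, 0], [0, 0, 0, -2, 0, 0, 0], [0, 0, 0, -2, 0, 0, 0], [0, 0, 0, -2, 0, 0, 0], [0, 0, 0, -1.5, 0, 0, 0], [0, 0, 0, -1, 0, 0, 0], [0, 0, 0, 0, 0, 0, 0]],
  ],
)

```text
clock: 18.78
eef_pos: [506.5, -70.8, 144.9]
tool_rot: [-3.141, -0.001, 3.0]
force: [-2.7, 0.4, -2.1]
width: 22.0
```

```bash
python3 st.py
```

```text
[0.11931768 0.69052746 0.0112405 ] [-2.72616709  0.44970372 -2.11993356] [-3.14149977e+00 -8.63535920e-04  2.99979044e+00] [506.4814737  -70.75085455 144.91564735] r 79.91 t 0.36 fr 2.76 ft -0.06
```

Emit:
step_arm(
  deltas=[
    [[0, 0, 0, -0.7, 0, 0, 0], [0, 0, 0, -0.7, 0, 0, 0], [0, 0, 0, -0.6, 0, 0, 0], [0, 0, 0, 0, 0, 0, 0]],
  ],
)

```text
clock: 19.12
eef_pos: [506.5, -70.7, 143.2]
tool_rot: [-3.142, -0.001, 3.0]
force: [-4.1, 0.8, 0.4]
width: 22.4
```

Emit:
step_arm(
  deltas=[
    [[0, 0, 0, -0.5, 0, 0, 0], [0, 0, 0, -0.5, 0, 0, 0], [0, 0, 0, -0.5, 0, 0, 0], [0, 0, 0, 0, 0, 0, 0]],
  ],
)

```text
clock: 19.45
eef_pos: [506.6, -70.7, 141.7]
tool_rot: [-3.142, -0.0, 3.0]
force: [-4.9, 1.8, 0.9]
width: 22.4
```

```bash
python3 st.py
```

```text
[0.18842178 1.02180377 0.00330199] [-4.86337742  1.80451472  0.88533139] [-3.14154604e+00 -4.94050161e-04  2.99982195e+00] [506.58481093 -70.68987918 141.6843576 ] r 79.82 t 0.29 fr 5.07 ft -1.10
```

Emit:
step_arm(
  deltas=[
    [[0, -0.8, 0.1, 0, 0, 0, 0], [0, -0.5, 0.1, 0, 0, 0, 0], [0, 0, 0, 0, 0, 0, 0]],
  ],
)

```text
clock: 19.7
eef_pos: [506.2, -70.6, 141.9]
tool_rot: [3.141, 0.001, 3.0]
force: [-1.2, 0.7, -2.2]
width: 22.4
```

```bash
python3 st.py
```

```text
[ 0.03776988  0.36564242 -0.01036408] [-1.15074482  0.656693   -2.24446179] [3.14128378e+00 1.48279995e-03 2.99971185e+00] [506.22645301 -70.63532239 141.86128713] r 80.18 t 0.29 fr 1.23 ft -0.49
```

Emit:
step_arm(
  deltas=[
    [[0, 0, 0, -0.5, 0, 0, 0], [0, 0, 0, -0.5, 0, 0, 0], [0, 0, 0, -0.5, 0, 0, 0], [0, 0, 0, 0, 0, 0, 0]],
  ],
)

```text
clock: 20.03
eef_pos: [506.2, -70.4, 140.4]
tool_rot: [3.141, 0.001, 3.0]
force: [-0.2, 0.6, -0.9]
width: 22.0
```

Emit:
step_arm(
  deltas=[
    [[0, 0, 0, -0.5, 0, 0, 0], [0, 0, 0, -0.5, 0, 0, 0], [0, 0, 0, 0, 0, 0, 0]],
  ],
)

```text
clock: 20.28
eef_pos: [506.0, -70.5, 139.3]
tool_rot: [3.141, 0.001, 3.0]
force: [0.6, 0.5, -0.8]
width: 22.3
```

```bash
python3 st.py;python3 - <<'E'
from h import *
for n in('scene',):
    im,d=ctrl.get_image(n); np.save(n+'9',d); np.save(n+'9i',im)
    u,v=map(int,proj(n,[500,-70,120])); 
    save(n+'9',cv2.resize(im[v-40:v+40,u-50:u+50],None,fx=8,fy=8,interpolation=2)); print(n,u-50,v-40)
E
```

```text
[0.01333453 0.00094094 0.02822492] [ 0.60021564  0.52056877 -0.83695173] [3.14130146e+00 8.46931219e-04 2.99987177e+00] [505.97374816 -70.46878064 139.31675619] r 80.46 t 0.16 fr -0.52 ft -0.60
scene 255 200
```

View pics/scene9.png

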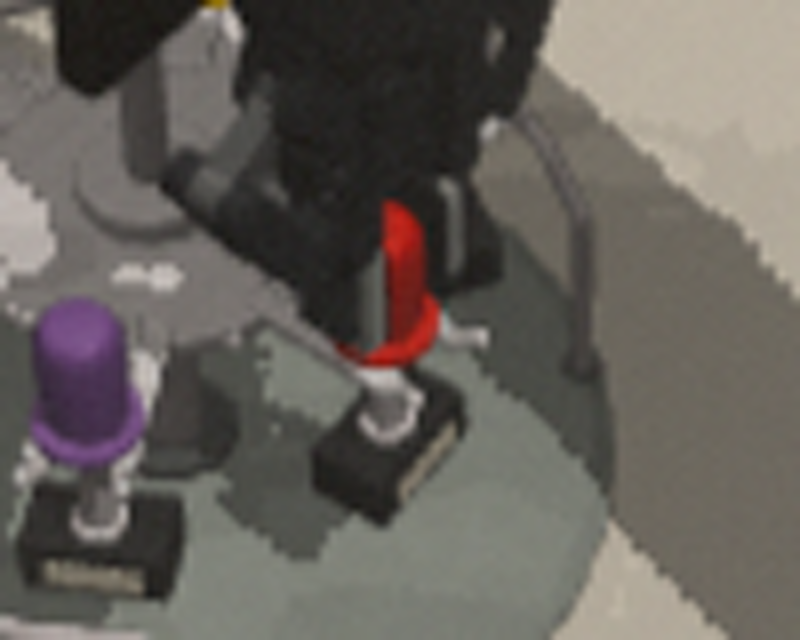

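Almost seated: the flange sits just above the prong with the turned-up tip outside it (crop 475,335). I'll keep feeling downward in small steps.

Emit:
step_arm(
  deltas=[
    [[0, 0, 0, -0.4, 0, 0, 0], [0, 0, 0, -0.4, 0, 0, 0], [0, 0, 0, 0, 0, 0, 0]],
  ],
)

```text
clock: 20.58
eef_pos: [505.6, -70.5, 138.5]
tool_rot: [3.142, 0.0, 3.0]
force: [-0.4, 0.2, -0.9]
width: 22.3
```

Emit:
step_arm(
  deltas=[
    [[0, 0, 0, -0.4, 0, 0, 0], [0, 0, 0, -0.4, 0, 0, 0], [0, 0, 0, 0, 0, 0, 0]],
  ],
)

```text
clock: 20.83
eef_pos: [505.5, -70.5, 137.7]
tool_rot: [3.142, -0.0, 3.0]
force: [0.5, 0.4, -0.1]
width: 22.4
```

Emit:
step_arm(
  deltas=[
    [[0, 0, 0, -0.4, 0, 0, 0], [0, 0, 0, -0.4, 0, 0, 0], [0, 0, 0, 0, 0, 0, 0]],
  ],
)

```text
clock: 21.08
eef_pos: [505.6, -70.6, 137.1]
tool_rot: [-3.141, 0.0, 3.0]
force: [-0.4, 0.7, 0.7]
width: 22.4
```

Emit:
step_arm(
  deltas=[
    [[0, 0, 0, -0.4, 0, 0, 0], [0, 0, 0, 0, 0, 0, 0], [0, 0, 0, 0, 0, 0, 0]],
  ],
)

```text
clock: 21.33
eef_pos: [505.6, -70.5, 137.0]
tool_rot: [-3.141, 0.0, 3.0]
force: [-1.8, -0.3, 5.6]
width: 22.9
```

Emit:
step_arm(
  deltas=[
    [[0, 0, 0, -0.4, 0, 0, 0], [0, 0, 0, 0, 0, 0, 0], [0, 0, 0, 0, 0, 0, 0]],
  ],
)

```text
clock: 21.58
eef_pos: [505.6, -70.4, 136.9]
tool_rot: [-3.141, 0.001, 3.0]
force: [-2.1, 0.5, 7.0]
width: 22.5
```

```bash
python3 st.py
```

```text
[0.12199432 0.5194733  0.03079871] [-2.0549015   0.45993245  6.95426667] [-3.14122958e+00  5.64142908e-04  2.99982777e+00] [505.62354188 -70.44544039 136.86603094] r 80.81 t 0.18 fr 2.10 ft -0.17
```

Emit:
step_arm(
  deltas=[
    [[0, 0, 0, 0.5, 0, 0, 0], [0, 0.5, -0.1, 0, 0, 0, 0], [0, 0.4, 0, 0, 0, 0, 0], [0, 0, 0, 0, 0, 0, 0]],
  ],
)

```text
clock: 21.92
eef_pos: [505.7, -70.5, 136.9]
tool_rot: [-3.141, -0.001, 3.0]
force: [-2.9, 0.3, 7.1]
width: 22.3
```

```bash
python3 st.py
```

```text
[0.23772408 0.68823577 0.00975003] [-2.92575421  0.30173428  7.090372  ] [-3.14111944e+00 -1.24490807e-03  2.99986143e+00] [505.74666669 -70.47488242 136.91675476] r 80.68 t 0.19 fr 2.94 ft 0.11
```

Emit:
step_arm(
  deltas=[
    [[0, -0.3, 0, 0.5, 0, 0, 0], [0, -0.3, 0, 0.4, 0, 0, 0], [0, 0, 0, 0, 0, 0, 0], [0, 0, 0, 0, 0, 0, 0]],
  ],
)

```text
clock: 22.25
eef_pos: [505.9, -70.7, 137.3]
tool_rot: [3.141, -0.0, 3.0]
force: [-0.8, -0.5, -1.0]
width: 22.4
```

```bash
python3 st.py
```

```text
[ 0.05751849 -0.02562648 -0.0073194 ] [-0.75207687 -0.49977021 -1.02330263] [ 3.14145476e+00 -3.02614297e-05  2.99957701e+00] [505.89341611 -70.7231476  137.27663814] r 80.50 t 0.42 fr 0.67 ft 0.60
```

Emit:
step_arm(
  deltas=[
    [[0, 0, 0, -0.3, 0, 0, 0], [0, 0, 0, 0, 0, 0, 0], [0, 0, 0, 0, 0, 0, 0]],
  ],
)

```text
clock: 22.5
eef_pos: [505.9, -70.7, 137.2]
tool_rot: [-3.142, 0.0, 3.0]
force: [-1.2, -1.3, -0.1]
width: 21.9
```

Emit:
step_arm(
  deltas=[
    [[0, 0, 0, -0.2, 0, 0, 0], [0, 0, 0, 0, 0, 0, 0], [0, 0, 0, 0, 0, 0, 0]],
  ],
)

```text
clock: 22.75
eef_pos: [505.9, -70.7, 137.1]
tool_rot: [-3.141, 0.0, 3.0]
force: [-0.6, -0.1, 1.8]
width: 22.2
```

Seated lightly (about 3 N of weight plus contact). Now I'll release gently.

Emit:
step_arm(
  deltas=[
    [[0.28, 0, 0, 0, 0, 0, 0], [0.3, 0, 0, 0, 0, 0, 0], [0.33, 0, 0, 0, 0, 0, 0], [0.38, 0, 0, 0, 0, 0, 0], [0.45, 0, 0, 0, 0, 0, 0], [0.5, 0, 0, 0, 0, 0, 0], [0.55, 0, 0, 0, 0, 0, 0], [0.55, 0, 0, 0, 0, 0, 0]],
  ],
)

```text
clock: 23.42
eef_pos: [505.8, -70.6, 137.0]
tool_rot: [3.142, -0.0, 3.0]
force: [-0.3, -0.1, 0.1]
width: 47.3
```

```bash
python3 st.py;python3 - <<'E'
from h import *
for n in('scene',):
    im,d=ctrl.get_image(n)
    u,v=map(int,proj(n,[500,-70,120])); 
    save(n+'10',cv2.resize(im[v-40:v+40,u-50:u+50],None,fx=8,fy=8,interpolation=2)); print(n,u-50,v-40)
E
```

```text
[-0.06662985  0.02764586  0.0378571 ] [-0.31949467 -0.1369576   0.14439997] [ 3.14153690e+00 -3.37294921e-05  2.99976073e+00] [505.80608567 -70.61350439 136.99969675] r 80.60 t 0.32 fr 0.30 ft 0.18
scene 255 200
```

View pics/scene10.png

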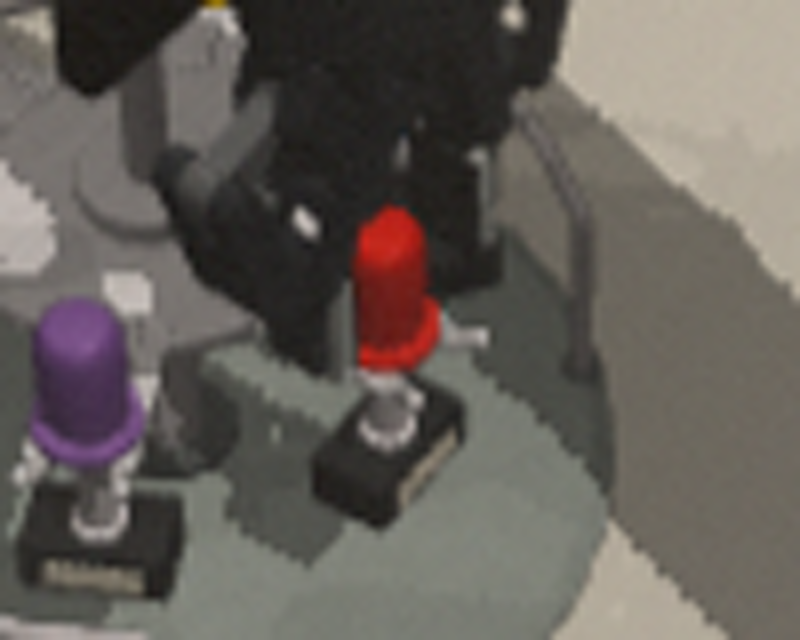

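Seated and upright, with the fingers clear on both sides. Raising straight up now.

Emit:
step_arm(
  deltas=[
    [[0.55, 0, 0, 5, 0, 0, 0], [0.55, 0, 0, 10, 0, 0, 0], [0.55, 0, 0, 15, 0, 0, 0], [0.55, 0, 0, 20, 0, 0, 0], [0.55, 0, 0, 20, 0, 0, 0], [0.55, 0, 0, 20, 0, 0, 0], [0.55, 0, 0, 20, 0, 0, 0], [0.55, 0, 0, 10, 0, 0, 0]],
  ],
)

```text
clock: 24.13
eef_pos: [507.0, -70.3, 260.2]
tool_rot: [3.141, 0.004, 3.0]
force: [0.3, 0.8, 0.2]
width: 46.7
```

Emit:
step_arm(
  deltas=[
    [[0.55, 0, -20, 0, 0, 0, 0], [0.55, 0, -30, 0, 0, 0, 0], [0.55, 0, -30, 0, 0, 0, 0], [0.55, 0, -30, 0, 0, 0, 0], [0.55, 0, -30, 0, 0, 0, 0], [0.55, 0, -30, 0, 0, 0, 0], [0.55, 0, -30, 0, 0, 0, 0], [0.55, 0, -20, 0, 0, 0, 0], [0.55, 0, -10, 0, 0, 0, 0], [0.55, 0, 0, 0, 0, 0, 0]],
  ],
)

```text
clock: 24.97
eef_pos: [505.0, -303.2, 256.7]
tool_rot: [-3.141, -0.0, 2.996]
force: [0.1, 0.8, -0.1]
width: 47.0
```

```bash
python3 st.py;python3 - <<'E'
from h import *
from scipy.optimize import least_squares
for n in('scene','top'):
    im,d=ctrl.get_image(n); P=cloud(n,d)
    u,v=map(int,proj(n,[560,-80,120])); 
    save(n+'11',cv2.resize(im[v-60:v+75,u-90:u+90],None,fx=4.4,fy=4.4,interpolation=2)); print(n,u-90,v-60)
    hsv=cv2.cvtColor(im,cv2.COLOR_RGB2HSV); H,S,V=hsv[...,0].astype(int),hsv[...,1],hsv[...,2]
    r=np.hypot(P[...,0]-584,P[...,1]+80); C={}
    for c_,(lo,hi) in dict(red=(0,5),yellow=(20,28),green=(60,85),blue=(105,120),purple=(125,155),orange=(8,16)).items():
        m=(S>90)&(V>30)&(H>=lo)&(H<=hi)&(P[...,2]>153)&(P[...,2]<165)&(r<130); Q=P[m]
        if len(Q)>=15: C[c_]=Q.mean(0)
    A=np.array([q[:2] for k,q in C.items() if k!='red'])
    c=least_squares(lambda p:np.hypot(A[:,0]-p[0],A[:,1]-p[1])-80,[584,-80]).x
    for k,q in C.items(): e=q[:2]-c; print(k,np.round(q,1),'r %.1f ang %.1f'%(np.hypot(*e),np.degrees(np.arctan2(e[1],e[0]))))
E
```

```text
[0.02831326 0.02220518 0.00630937] [ 0.09978957  0.78910015 -0.08139619] [-3.14097274e+00 -4.54283312e-04  2.99558891e+00] [ 505.04667051 -303.18317292  256.67875379] r 48.58 t 230.68 fr 0.01 ft -0.80
scene 193 166
red [505.4 -67.8 155.7] r 78.2 ang 172.7
yellow [ 613.2 -153.1  155.7] r 81.2 ang -68.2
green [661.4 -89.4 155.9] r 79.3 ang -8.5
blue [ 534.1 -140.1  155.5] r 79.2 ang -128.0
purple [553.6  -2.7 155.6] r 80.5 ang 111.4
orange [633.4 -15.8 155.5] r 79.9 ang 50.8
top 243 129
red [506.1 -71.7 156.1] r 78.6 ang 172.1
yellow [ 613.9 -156.3  156.2] r 79.7 ang -68.0
green [662.8 -94.1 155.9] r 79.7 ang -8.4
blue [ 534.7 -144.8  155.8] r 79.5 ang -128.3
purple [554.6  -8.7 156. ] r 79.4 ang 111.7
orange [633.8 -20.1 156. ] r 79.8 ang 51.4
```

View pics/scene11.png

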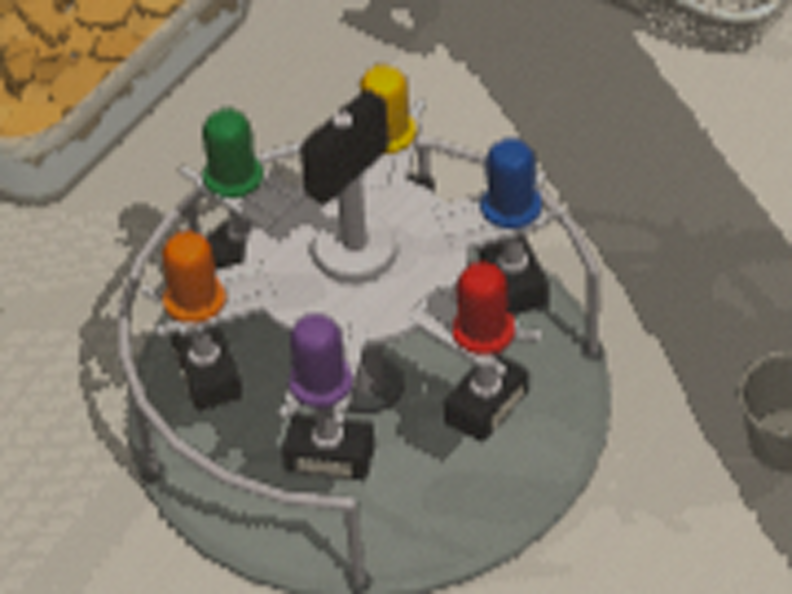

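View pics/top11.png

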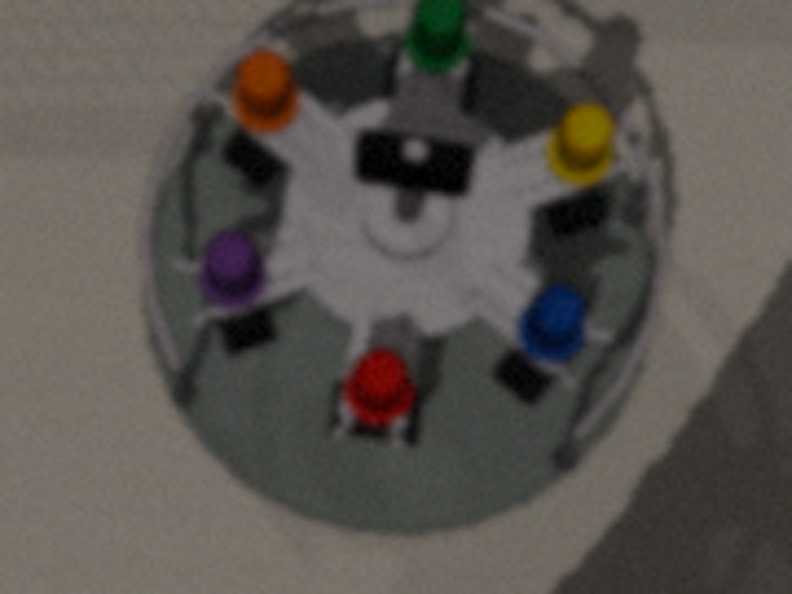

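The red stamp hangs upright in the hook in the middle of the gap. Its top is level with the other stamps (155.7 and 156.1 mm), its angle is 172°, its radius about 79 mm, and the arm is clear. Handing in.

```bash
python3 -c "
from cell import ctrl
print(ctrl.finish_job())"
```

```text
the job is handed in; nothing more can be done
None
```

The red day stamp is back on the carousel, and I handed the job in at about 25 s of the 70 s allowed.

- **Carousel:** I gripped the black bar and turned the crown clockwise about 1.54 rad until the click. At that point the turning moment on the wrist fell to about zero. The pictures put the empty hook at 171.9°; the rail ends put the middle of the gap at about 171.5°.
- **Stamp:** I slid the neck in until it met the root, about 80 mm from the axis, with 3 N of contact. While lowering, the push against the root rose to 5 N, so I backed off about 1 mm. The seat came at the expected height with at most about 7 N. I eased that off, then opened the fingers without a drop and drew straight up.
- **Last checks:** In both views the stamp is upright in the hook, behind the turned-up tips. Its top is level with the others (156 mm), about 79 mm from the axis and at 172°. The arm was clear of everything.
- **Disagreements:** The two cameras differed by 4–5 mm in y at the carousel, so I took the axis from the tool's path while turning. The neck rests within about 1 mm of the root.
- **Not checked:** The arm's path kept away from the label roll, timer and cup, but I did not measure their positions again at the end.

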